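# Press both sprung corners of a mirror mount to their marks

## Robot

A 6-joint arm with a two-finger parallel gripper is mounted at the origin on a cart in front of the work surface, level with it; the furniture and walls round the work are solid. World frame = base frame: x ahead of the robot, y to its left, z up, the work surface at z = 0. Lengths are in m, angles in rad, forces in N, time in s.
With the tool pointing down it reaches from about 0.3 to 0.75 m from the base axis. Payload 8.5 kg.
Tool frame: the origin (TCP) lies on the centre line of the jaws, within the pads' length; the fingertips stand 8 mm ahead of it and the grasp point (between the pads) lies 11 mm behind it; z points along the fingers, y is the direction in which the jaws open and shut (so a half turn about z gives the same grasp; the last joint's range is limited). The gripper opens to 88 mm and grips with 3 to 60 N. Pads are 18 mm wide; open, the fingers measure 123 mm over their backs; the gripper's body (75 mm by 187 mm) begins 45 mm behind the grasp point.
Start: joints at [0.977, 0.381, 1.297, -0, 1.464, -0.215], TCP at [0.203, 0.511, 0.247] pointing down, gripper open.
Joint ranges: [-3.11, 3.11], [-0.89, 2.33], [0.22, 2.48], [-1.42, 4.56], [0.17, 2.85], [-2.88, 2.88]. Speed limits (rad/s): [2.39, 2.39, 3.14, 3.14, 3.14, 3.14].

## Interface

Orientations are given as a unit quaternion [w, x, y, z].
In Python, from plant import robot gives the robot as it stands.
- The arm moves only by the shell command python3 -m creep 'ROWS' [FORCE]. ROWS is JSON, a list of rows, each an object with "xyz": the shift along the world's x, y, z scaled (see below), a list of three; "roll": the turn about the world's z scaled (see below); "jaw": the opening, from 0 (shut) to 1 (fully open). A call has 1 to 12 rows; each row is the pose to reach, as a shift and turn from the pose commanded when the call began, turning the shorter way round; what a row does not reach only later rows make up. The controller multiplies each number of a shift by 600 mm and each number of a turn by 360 degrees. A row lasts 1/8 s, in which the tool goes at most 62.5 mm and 10.7 degrees, less where a joint would pass 70% of its speed; a pose out of reach is approached as far as the arm can. A call with a number of a shift or a turn outside -1 to 1 is refused whole. A call with a gripper value outside its range is refused whole. The fingers move at their own pace and stop on an object; FORCE is the grip in N (left out, the last holds). Time passes only in rows, so rows that repeat a pose let the fingers close. It gives the time, the measured TCP pose, the force and the opening at its end, in the units of the state.
- robot.get_state(): the state, without advancing time (a new reading comes with each control period).
- robot.camera(name): name is "scene" or "side" or "wrist"; returns the picture (420x560x3 uint8, red, green, blue); there is no depth.
- robot.get_calibration(name): a dict with "vfov" (degrees; the focal length in pixels is half the picture's height over the tangent of half this angle, whatever the lens; pixels are square), "cx", "cy" (the principal point, pixels), "k1" (the pictures are not rectified: a ray, as slopes to the right and down, at radius r is drawn at 1 + k1 r^2 times it, then the intrinsics apply), "origin" and "attitude" of the camera in the world. Camera axes: x right, y up, looking along -z (the intrinsics and any distortion apply to the point x, -y, -z); pixel columns grow to the right and rows downward; lengths in m; the calibration is good to about 2 mm. A picture is of the moment at which its call begins: read the wrist's pose just before it. get_calibration takes no time and is no camera call; for the wrist camera it gives the pose at the moment of the call.
- robot.hand_in(): hands the job in, once; it reports no verdict.
Trained networks look in the newest picture that a camera, given by its name, has taken for a name from the list of things; names that differ only in an ending like _2 or _b are one class to them, and where a whole thing is asked for, a point or a joint stands for the part that bears it (a point fixed in the world has none). Each returns a list of dicts, best first, with "conf" (0 to 1); they miss things now and then, are a little off and sometimes report something else, mostly with a low value. They report only what shows in the picture. A call takes as long as a camera call.
- robot.recognise(name, camera): "point" ([row, column] in pixels, amid what is visible of it).
The state is a dict: "time": time; "joint_pos": joint angles; "joint_vel": joint speeds; "effort": joint torques, N m; "eef_pos": TCP position; "orientation": TCP orientation; "contact_force": force on the tool from outside, world axes, zero at the start; "torque": the same for the moment, N m; "opening": finger opening in m.
Only numpy, scipy, OpenCV 4.12 (cv2) and the standard library are available. Lean on these libraries where they do the work, as an engineer would, in place of code of your own. Each camera call takes 0.05 s, during which the arm holds its last target. There are 200 camera calls.

## Task

Check the spring travel of the two-axis mirror mount: with a fingertip press its red-capped corner down until the red pointer stands at the red rider on its scale, without pushing it past the rider, hold it still there for about a second and let the corner come all the way back up. Then do the same with the blue-capped corner, the blue pointer and the blue rider. Only press the caps: do not pinch the mount, touch the mirror or shift the riders, and leave the things lying round the mount where they are.

Things in the scene. Friction and masses are not known exactly. Their poses are not given: they have to be found in the camera images.
- mount: Mirror mount fixed to the worktop: 135 mm aluminium base, grey tilt plate (125 x 125 x 8 mm, top face 86 mm up) on a ball at one corner. Origin on the worktop under the ball (72 mm up), z up. In its frame: red cap 90 mm along -x, blue cap 90 mm along +y (both on the robot's side, red to its right), red scale 141 mm along +x, blue scale 141 mm along -y (far side), tops 138 mm up.
- cap_red: Red domed cap, 26 mm across and 8 mm high, on top of the red corner of the tilt plate. Origin at the centre of its underside, on the plate's top face.
- cap_blue: Blue domed cap, 26 mm across and 8 mm high, on top of the blue corner of the tilt plate. Origin at the centre of its underside, on the plate's top face.
- top_red (a point): Highest point of the red cap, the place to press straight down; 94 mm above the worktop at rest.
- top_blue (a point): Highest point of the blue cap, the place to press straight down; 94 mm above the worktop at rest.
- tilt_red (a joint): Tilt of the plate by the red corner, rad: 0 at rest, grows as the red cap is pressed, stop at 0.32. The cap sinks 90 mm x sin(tilt), drifting a few mm outward; the red pointer's tip, 130 mm beyond the pivot, rises 130 mm x sin(tilt). A spring resists with about 3 N at the cap to start, 9 N at 0.2 rad, and returns it to 0 when let go.
- tilt_blue (a joint): The same for the blue corner and the blue pointer. The two axes do not affect each other when each cap is pressed at its middle.
- pointer_red (a point): Tip of the red-tipped pointer, a thin light metal rod that ends just in front of the red rider's scale; 82 mm above the worktop at rest; it rises as the red cap sinks.
- pointer_blue (a point): Tip of the blue-tipped pointer in front of the other scale; 82 mm above the worktop at rest; it rises as the blue cap sinks.
- mark_red (a point): Middle of the red rider, the mark: a red clip 10 mm high and 34 mm wide round the red pointer's scale, a white upright strip 30 mm wide with a line every 5 mm. It stands 13 to 28 mm higher than the resting pointer tip. The pointer is at the mark when its tip is as high as the rider (within the rider's 10 mm height).
- mark_blue (a point): Middle of the blue rider, the mark for the blue pointer on the other scale; same sizes, its own height.
- mirror: Round mirror in a black ring, 54 mm across, 4 mm thick, lying face up in the middle of the tilt plate, at (-43, 43) mm in the mount's frame; not to be touched. Origin at the centre of its underside.
- forceps: Steel forceps, 14 x 126 x 11 mm, loose on the worktop on the robot's side of the mount. Origin at the centre of its underside. Leave alone.
- tube_15: Lying plastic tube with a blue cap, 20 x 119 x 20 mm, loose, left of the mount. Origin at the centre of its underside. Leave alone.
- dye_bottle: Small white bottle with a yellow cap, 42 mm across, 84 mm high, loose, right of the mount. Origin at the centre of its underside. Leave alone.
- marker: Marker pen, 16 x 132 x 18 mm, loose, behind the mount between the scales. Origin at the centre of its underside. Leave alone.

How it is judged:
On the way, in this order (a step that is already met when the one before it is completed fails the run):
1. the red cap is pressed by the fingers so that the red pointer stands at the red rider, blue axis at rest (z of pointer_red in the frame of mark_red between -0.005 and 0.005 m and contact force between the fingers and cap_red above 0.5 N and value of joint tilt_blue below 0.025 rad), for 0.7 s.
2. the red corner is let all the way back up (value of joint each of tilt_red, tilt_blue below 0.025 rad and contact force between the fingers and cap_red below 0.2 N), for 0.1 s.
3. the blue cap is pressed by the fingers so that the blue pointer stands at the blue rider, red axis at rest (z of pointer_blue in the frame of mark_blue between -0.005 and 0.005 m and contact force between the fingers and cap_blue above 0.5 N and value of joint tilt_red below 0.025 rad), for 0.7 s.
At the end, for the whole second after the job is handed in: Each pointer in turn, red first, was held within 5 mm in height of the middle of its rider for 0.7 s; both corners are back up (tilt under 0.025 rad), the riders within 3 mm and the loose things within 20 mm of where they were (value of joint each of tilt_red, tilt_blue below 0.025 rad and distance of each of mark_red, mark_blue from where it was at the start of the episode below 0.003 m and distance of each of forceps, tube_15, dye_bottle, marker from where it was at the start of the episode below 0.02 m); the robot touches nothing.
It fails at once if a pointer is pushed past its rider (tip more than 10 mm above the rider's middle) (z of pointer_red in the frame of mark_red above 0.01 m or z of pointer_blue in the frame of mark_blue above 0.01 m).
It fails at once if a rider is shifted (distance of any of mark_red, mark_blue from where it was at the start of the episode above 0.003 m).
It fails at once if a corner is pinched between the fingers ((distance between the grasp point and top_red below 0.01 m and contact force between the fingers and mount above 1 N) or (distance between the grasp point and top_blue below 0.01 m and contact force between the fingers and mount above 1 N)).
It fails at once if the mirror is touched (contact force between mirror and anything else above 0.5 N).
It fails at once if a loose thing beside the mount is lifted, carried or shifted by more than 20 mm (distance of any of forceps, tube_15, dye_bottle, marker from where it was at the start of the episode above 0.02 m).
It also fails if it takes over 64 s, if anything falls off the work surface, if the arm or the gripper's body presses on something with over 40 N, if the wrist force passes 120 N, or if a joint passes its speed limit or range.

## Working session

There is one attempt and no reset: what is moved stays moved. The work goes in short steps, Python scripts to look and compute and a shell command to move; the robot and the scene stay as the last step left them, time stands still between calls to the robot, and variables do not carry over. Pictures are saved under pics/ and viewed, about 8 in all and at most 12, crops included, and the job is handed in when it is done.

```bash
mkdir -p pics; cat > h.py <<'E'
import numpy as np, cv2
from plant import robot
from scipy.spatial.transform import Rotation as R
def rot(c):
    a=np.array(c["attitude"],float)
    return a if a.shape==(3,3) else R.from_quat(a[[1,2,3,0]]).as_matrix()
def KD(c):
    f=210/np.tan(np.radians(c["vfov"])/2)
    return np.array([[f,0,c["cx"]],[0,f,c["cy"]],[0,0,1.]]),np.array([c["k1"],0,0,0.])
def ray(c,rc):
    K,d=KD(c); s=cv2.undistortPoints(np.array([[[rc[1],rc[0]]]],float),K,d)[0,0]
    v=rot(c)@np.array([s[0],-s[1],-1]); return np.array(c["origin"],float),v/np.linalg.norm(v)
def atz(c,rc,z):
    o,v=ray(c,rc); return o+v*(z-o[2])/v[2]
def proj(c,P):
    K,d=KD(c); p=rot(c).T@(np.array(P,float)-np.array(c["origin"])); s=np.array([[p[0],-p[1],-p[2]]])
    u=cv2.projectPoints(s,np.zeros(3),np.zeros(3),K,d)[0][0,0]; return u[::-1]
def tri(obs):
    A=np.zeros((3,3));b=np.zeros(3)
    for c,rc in obs:
        o,v=ray(c,rc);M=np.eye(3)-np.outer(v,v);A+=M;b+=M@o
    return np.linalg.solve(A,b)
def save(im,n): cv2.imwrite("pics/"+n+".png",im[...,::-1])
E
python3 - <<'E'
from h import *
ims={}
for n in("scene","side"):
    im=robot.camera(n);c=robot.get_calibration(n);save(im,n)
    print(n,c)
    for t in("cap_red","cap_blue","mark_red","mark_blue","pointer_red","pointer_blue","mirror","dye_bottle"):
        print(t,[(np.round(r["point"]),round(r["conf"],2)) for r in robot.recognise(t,n)[:2]])
print(robot.get_state())
E
```

```text
scene {'vfov': 50.04804876703845, 'cx': 277.1715141101031, 'cy': 209.1040113274364, 'k1': 0.02014616750331584, 'origin': array([ 0.008395  , -0.51616856,  0.48171783]), 'attitude': array([ 0.79418404,  0.49143074, -0.18272235, -0.30721342])}
cap_red [(array([219., 310.]), 0.38)]
cap_blue [(array([216., 242.]), 0.61)]
mark_red [(array([226., 349.]), 0.62)]
mark_blue [(array([224., 353.]), 0.36)]
pointer_red [(array([218., 273.]), 0.86)]
pointer_blue [(array([218., 274.]), 0.79)]
mirror [(array([215., 272.]), 0.52)]
dye_bottle [(array([226., 349.]), 0.61)]
side {'vfov': 43.52579383381272, 'cx': 287.6705797178437, 'cy': 212.78143656360047, 'k1': 0.04935723597190562, 'origin': array([ 0.2563028 , -0.6592355 ,  0.68487058]), 'attitude': array([ 0.882261  ,  0.43179409, -0.07541928, -0.17170127])}
cap_red [(array([230., 304.]), 0.66)]
cap_blue [(array([234., 360.]), 0.74), (array([198., 322.]), 0.74)]
mark_red []
mark_blue [(array([185., 360.]), 0.47)]
pointer_red [(array([219., 275.]), 0.9)]
pointer_blue [(array([220., 273.]), 0.78)]
mirror [(array([217., 272.]), 0.87)]
dye_bottle [(array([237., 361.]), 0.56)]
{'time': 0.9, 'joint_pos': array([ 9.76659561e-01,  3.80538799e-01,  1.29741767e+00,  5.58210364e-07,
        1.46358796e+00, -2.15307516e-01]), 'joint_vel': array([ 0.00065868,  0.00308929,  0.0015797 ,  0.00238101,  0.00124917,
       -0.00084577]), 'effort': array([ 1.36996019e-03, -4.37802351e+01, -2.24732959e+01,  7.13733793e-02,
        3.13797395e-02, -1.75976106e-05]), 'eef_pos': array([0.20339772, 0.51097757, 0.24677531]), 'orientation': array([9.23751830e-06, 1.88284051e-01, 9.82114614e-01, 2.22690593e-05]), 'contact_force': array([-0.08079938,  0.8119425 , -0.2288551 ]), 'torque': array([ 0.06216229,  0.04301501, -0.03900891]), 'opening': 0.08790287330083352}
```

View pics/scene.png

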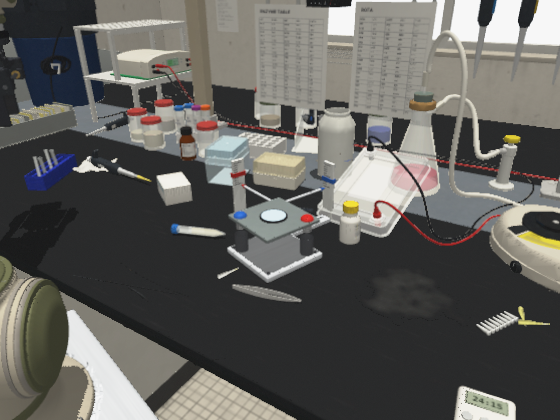

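View pics/side.png

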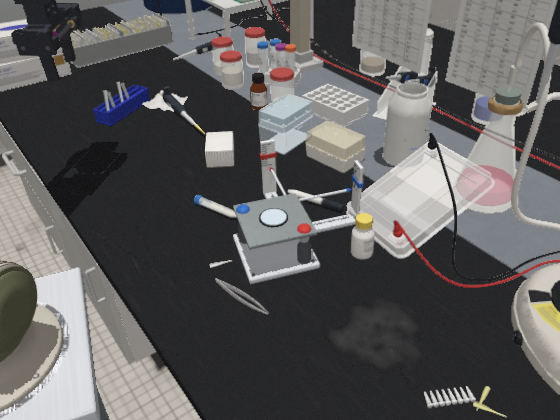

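The scene camera shows the red cap at about (219,307), the blue cap at (216,240), the red rider at (173,238) and the blue rider at (180,329). In the side view they are at (229,304), (209,242), (155,268) and (182,357). I'll segment the colours to refine these and fit the mount pose.

```bash
cat >> h.py <<'E'
def blob(im,rc,col,w=12,smin=110,vmin=60):
    hsv=cv2.cvtColor(im,cv2.COLOR_RGB2HSV).astype(int); h,s,v=hsv[...,0],hsv[...,1],hsv[...,2]
    m=((h<10)|(h>170)) if col=="red" else ((h>100)&(h<130))
    m=(m&(s>smin)&(v>vmin)).astype(np.uint8); k=np.zeros_like(m); r,c=map(int,rc); k[max(r-w,0):r+w+1,max(c-w,0):c+w+1]=1
    n,l,st,ce=cv2.connectedComponentsWithStats(m*k)
    if n<2: return None
    i=1+np.argmax(st[1:,4]); return ce[i][::-1],st[i]
def mnt(p,q):
    x,y,a=p; c,s=np.cos(a),np.sin(a); return np.array([x+c*q[0]-s*q[1],y+s*q[0]+c*q[1],q[2]])
E
cat > fit.py <<'E'
from h import *
from scipy.optimize import least_squares
G={"scene":dict(cr=(219,307),cb=(216,240),mr=(173,238),mb=(180,329)),"side":dict(cr=(229,304),cb=(209,242),mr=(155,268),mb=(182,357))}
O={}
for n in G:
    im=cv2.imread(f"pics/{n}.png")[...,::-1].copy();c=robot.get_calibration(n)
    for k,rc in G[n].items():
        b=blob(im,rc,"red" if k[1]=="r" else "blue",9); O[n,k]=(c,b[0]); print(n,k,b[0].round(1),b[1])
for k in("cr","cb","mr","mb"): print(k,tri([O["scene",k],O["side",k]]).round(4))
def P(p,k):
    return mnt(p[:3],{"cr":(-.09,0,.090),"cb":(0,.09,.090),"mr":(.139,0,p[3]),"mb":(0,-.139,p[4])}[k])
def res(p): return np.concatenate([proj(c,P(p,k))-rc for (n,k),(c,rc) in O.items()])
a=tri([O["scene","mr"],O["side","mr"]]);b=tri([O["scene","cr"],O["side","cr"]])
d=(a-b)[:2];s=least_squares(res,[*(b[:2]+d*.39),np.arctan2(d[1],d[0]),.1,.1])
print(s.x.round(4),res(s.x).round(1))
for k in("cr","cb"):print(k,P(s.x,k).round(4))
E
python3 fit.py
```

```text
scene cr [217.8 306.9] [301 214  13   8  84]
scene cb [214.7 239.7] [234 211  13   8  81]
scene mr [174.2 237.7] [231 171  15   7  58]
scene mb [179.6 328.2] [322 176  14   8  54]
side cr [228.1 303.8] [297 223  14  10 105]
side cb [208.7 242.4] [236 204  14  10  93]
side mr [155.5 267.3] [259 152  18   8  77]
side mb [182.2 357.2] [351 174  13  14  62]
cr [ 0.5376 -0.0016  0.0917]
cb [0.4545 0.094  0.0916]
mr [0.5527 0.2278 0.1063]
mb [0.6838 0.0785 0.1002]
[0.5449 0.0895 1.5036 0.1057 0.0994] [ 0.4  0.   0.4 -0.2 -0.1  0.4  0.4 -0.4  0.   0.4  0.1  0.1  0.1  0.7
 -0.5 -0.7]
cr [ 5.389e-01 -2.000e-04  9.000e-02]
cb [0.4551 0.0956 0.09  ]
```

```bash
python3 -m creep '[{"xyz":[0.28,-0.42,0],"roll":0,"jaw":0},{"xyz":[0.28,-0.42,0],"roll":0,"jaw":0},{"xyz":[0.28,-0.42,0],"roll":0,"jaw":0},{"xyz":[0.28,-0.42,0],"roll":0,"jaw":0},{"xyz":[0.28,-0.42,0],"roll":0,"jaw":0},{"xyz":[0.56,-0.852,0],"roll":0,"jaw":0},{"xyz":[0.56,-0.852,0],"roll":0,"jaw":0},{"xyz":[0.56,-0.852,0],"roll":0,"jaw":0},{"xyz":[0.56,-0.852,0],"roll":0,"jaw":0},{"xyz":[0.56,-0.852,0],"roll":0,"jaw":0},{"xyz":[0.56,-0.852,0],"roll":0,"jaw":0},{"xyz":[0.56,-0.852,0],"roll":0,"jaw":0}]'
python3 - <<'E'
from h import *
c=robot.get_calibration("wrist");im=robot.camera("wrist");save(im,"w1");print(c,robot.get_state()["eef_pos"],robot.get_state()["opening"])
p=(.5449,.0895,1.5036)
for q in((-.09,0,.09),(0,.09,.09),(.139,0,.1057),(0,-.139,.0994)):print(proj(c,mnt(p,q)).round())
E
```

```text
time: 2.4
eef_pos: [0.5391, 0.0001, 0.2466]
orientation: [-0.0, 0.188, 0.982, 0.0]
contact_force: [0.3, 0.8, -0.3]
opening: 0.0005
{'vfov': 68.89547138204365, 'cx': 276.8065780740432, 'cy': 210.51948790953128, 'k1': -0.04682757998951339, 'origin': array([0.4690032 , 0.02899675, 0.38371925]), 'attitude': array([ 0.81799639, -0.12461158, -0.08438484,  0.55518741])} [0.5388781  0.00062989 0.24681516] 0.0003905156675987431
[195. 275.]
[ 72. 341.]
[125. 517.]
[292. 395.]
```

View pics/w1.png

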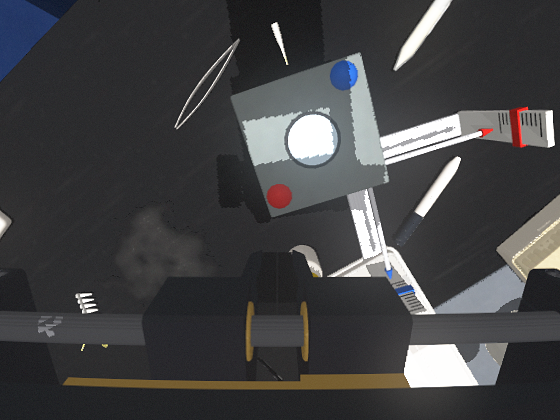

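The wrist view shows the red cap at (195,279), the blue cap at (74,344), the red rider at (127,518) and the blue rider at (292,405). I'll add this view to the fit.

```bash
cat > fit2.py <<'E'
exec(open("fit.py").read().split("for k in(\"cr\",\"cb\",\"mr\"")[0])
cw=dict(vfov=68.89547138204365,cx=276.8065780740432,cy=210.51948790953128,k1=-0.04682757998951339,origin=[0.4690032,0.02899675,0.38371925],attitude=[0.81799639,-0.12461158,-0.08438484,0.55518741])
im=cv2.imread("pics/w1.png")[...,::-1].copy()
for k,rc in dict(cr=(195,279),cb=(74,344),mr=(127,518),mb=(292,405)).items():
    b=blob(im,rc,"red" if k[1]=="r" else "blue",20);print(k,b);O["w",k]=(cw,b[0])
for k in("cr","cb","mr","mb"):
    t=tri([O[n,k] for n in("scene","side","w")]);print(k,t.round(4))
def P(p,k):
    return mnt(p[:3],{"cr":(-.09,0,.090),"cb":(0,.09,.090),"mr":(.139,0,p[3]),"mb":(0,-.139,p[4])}[k])
W={"scene":2.4,"side":2.2,"w":1.}
def res(p): return np.concatenate([(proj(c,P(p,k))-rc)*W[n] for (n,k),(c,rc) in O.items()])
s=least_squares(res,[.545,.09,1.5,.105,.1],loss="soft_l1")
print(s.x.round(4),res(s.x).round(1))
for k in("cr","cb"):print(k,P(s.x,k).round(4))
E
python3 fit2.py
```

```text
scene cr [217.8 306.9] [301 214  13   8  84]
scene cb [214.7 239.7] [234 211  13   8  81]
scene mr [174.2 237.7] [231 171  15   7  58]
scene mb [179.6 328.2] [322 176  14   8  54]
side cr [228.1 303.8] [297 223  14  10 105]
side cb [208.7 242.4] [236 204  14  10  93]
side mr [155.5 267.3] [259 152  18   8  77]
side mb [182.2 357.2] [351 174  13  14  62]
cr (array([195.76141079, 278.82987552]), array([267, 184,  25,  25, 482], dtype=int32))
cb (array([ 74.94307692, 343.46153846]), array([330,  60,  28,  30, 650], dtype=int32))
mr (array([126.35308057, 516.43364929]), array([509, 107,  20,  41, 422], dtype=int32))
mb (array([289.70434783, 404.28695652]), array([395, 285,  20,  10, 115], dtype=int32))
cr [0.5404 0.0022 0.0887]
cb [0.457  0.0977 0.0888]
mr [0.5541 0.2286 0.1056]
mb [0.6915 0.0898 0.0925]
[0.546  0.0909 1.505  0.1046 0.0984] [-0.3 -0.1 -0.1 -0.4  0.2  0.8  1.2 -1.6 -1.4  1.5 -0.9  1.   0.3  2.
 -1.3 -1.3  0.1 -1.6 -2.1 -1.1 -1.   0.9  2.4 -7.9]
cr [0.5401 0.0011 0.09  ]
cb [0.4562 0.0968 0.09  ]
```

```bash
python3 -m creep '[{"xyz":[0.002,0.002,-0.1],"roll":0,"jaw":0},{"xyz":[0.002,0.002,-0.17],"roll":0,"jaw":0},{"xyz":[0.002,0.002,-0.215],"roll":0,"jaw":0},{"xyz":[0.002,0.002,-0.235],"roll":0,"jaw":0},{"xyz":[0.002,0.002,-0.243],"roll":0,"jaw":0},{"xyz":[0.002,0.002,-0.25],"roll":0,"jaw":0},{"xyz":[0.002,0.002,-0.258],"roll":0,"jaw":0},{"xyz":[0.002,0.002,-0.258],"roll":0,"jaw":0},{"xyz":[0.002,0.002,-0.258],"roll":0,"jaw":0}]'
python3 - <<'E'
from h import *
a=robot.camera("scene");b=robot.camera("side");print(robot.get_state()["eef_pos"],robot.get_state()["contact_force"])
w=robot.camera("wrist")
save(a,"s2");save(b,"d2");save(w,"w2")
A=cv2.resize(a[140:260,190:350],None,fx=5,fy=5,interpolation=3)[:,:800]
save(cv2.resize(np.hstack([a[150:250,200:340],b[135:235,220:360]]),None,fx=2.85,fy=2.85,interpolation=2),"c2")
E
```

```text
time: 3.58
eef_pos: [0.541, 0.0006, 0.0928]
orientation: [0.001, 0.188, 0.982, -0.0]
contact_force: [-1.2, -1.5, 6.7]
opening: 0.0003
[0.54101952 0.00061682 0.09289356] [-2.15335548 -1.51753538  5.44139016]
```

View pics/c2.png

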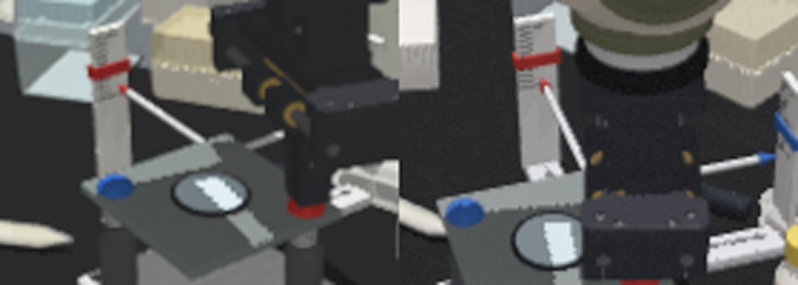

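The red pointer has risen and its tip is just below the red rider, with the cap in contact under the finger. Next I'll measure the remaining gap.

```bash
cat > tip.py <<'E'
import sys
from h import *
from scipy.optimize import minimize_scalar
p=(.546,.0909,1.505); col,tag=sys.argv[1],sys.argv[2]
def tip(t): # tip height rise -> world position
    x=.13*np.cos(t)-.010*np.sin(t); z=.072+.01*np.cos(t)+.13*np.sin(t)
    return mnt(p,(x,0,z) if col=="red" else (0,-x,z))
for n,f in(("scene","s"),("side","d"),("wrist","w")):
    im=cv2.imread(f"pics/{f}{tag}.png")[...,::-1].copy(); c=robot.get_calibration(n)
    m=mnt(p,(.139,0,.105) if col=="red" else (0,-.139,.099))
    hsv=cv2.cvtColor(im,cv2.COLOR_RGB2HSV).astype(int);h,s,v=hsv[...,0],hsv[...,1],hsv[...,2]
    k=(((h<10)|(h>170)) if col=="red" else ((h>100)&(h<130)))&(s>100)&(v>60)
    r,cc=proj(c,m).astype(int); w=28 if n!="wrist" else 60; q=np.zeros_like(k);q[max(r-w,0):r+w,max(cc-w,0):cc+w]=1
    N,l,st,ce=cv2.connectedComponentsWithStats((k&q).astype(np.uint8))
    print(n,"pred mark",proj(c,m).round(1),"pred tip for tilts",[(t,proj(c,tip(t)).round(1).tolist()) for t in(.08,.11,.14,.17,.2)])
    for i in range(1,N):
        if st[i,4]>3: print("   blob",ce[i][::-1].round(1),st[i])
E
python3 tip.py red 2
```

```text
scene pred mark [174.2 238. ] pred tip for tilts [(0.08, [180.8, 240.8]), (0.11, [179.3, 240.9]), (0.14, [177.8, 241.0]), (0.17, [176.3, 241.2]), (0.2, [174.9, 241.4])]
   blob [174.2 237.9] [231 171  15   7  62]
   blob [180.6 243.1] [242 180   4   3   7]
side pred mark [155.5 268.2] pred tip for tilts [(0.08, [163.1, 269.8]), (0.11, [161.7, 269.8]), (0.14, [160.4, 269.8]), (0.17, [159.0, 269.9]), (0.2, [157.7, 270.0])]
   blob [155.5 267.4] [259 152  18   8  81]
   blob [163.8 270.4] [270 163   2   3   5]
wrist pred mark [139.8 743. ] pred tip for tilts [(0.08, [142.1, 697.6]), (0.11, [143.5, 705.2]), (0.14, [144.9, 712.9]), (0.17, [146.5, 720.5]), (0.2, [148.3, 728.0])]
```

View pics/w2.png

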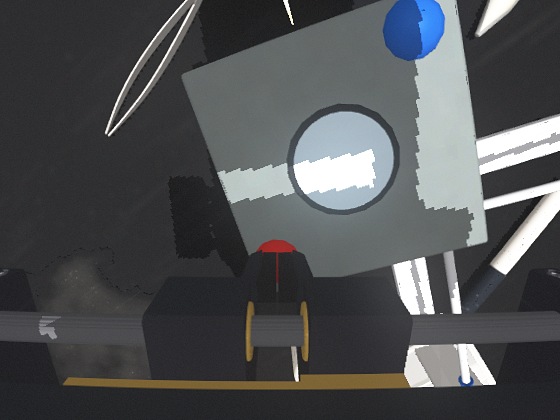

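```bash
cp pics/scene.png pics/s1.png; cp pics/side.png pics/d1.png; python3 tip.py red 1 | grep -v wrist; python3 - <<'E'
from h import *
p=(.546,.0909,1.505)
for n in("scene","side"):
    c=robot.get_calibration(n)
    for x in(.130,.126,.122): print(n,x,proj(c,mnt(p,(x,0,.082))).round(1),proj(c,mnt(p,(0,-x,.082))).round(1))
E
python3 tip.py blue 1
```

```text
scene pred mark [174.2 238. ] pred tip for tilts [(0.08, [180.8, 240.8]), (0.11, [179.3, 240.9]), (0.14, [177.8, 241.0]), (0.17, [176.3, 241.2]), (0.2, [174.9, 241.4])]
   blob [174.2 237.9] [231 171  15   7  62]
   blob [184.5 242.5] [242 184   2   2   4]
side pred mark [155.5 268.2] pred tip for tilts [(0.08, [163.1, 269.8]), (0.11, [161.7, 269.8]), (0.14, [160.4, 269.8]), (0.17, [159.0, 269.9]), (0.2, [157.7, 270.0])]
   blob [155.5 267.4] [259 152  18   8  80]
   blob [167.8 270.4] [270 167   2   3   5]
scene 0.13 [185.  240.8] [188.2 324.2]
scene 0.126 [185.5 241.8] [188.7 322.9]
scene 0.122 [186.1 242.8] [189.1 321.5]
side 0.13 [167.  269.8] [189.3 351.8]
side 0.126 [168.  270.3] [189.7 349.9]
side 0.122 [169.  270.9] [190.1 348. ]
scene pred mark [179.9 327.5] pred tip for tilts [(0.08, [183.9, 324.0]), (0.11, [182.4, 323.8]), (0.14, [180.8, 323.6]), (0.17, [179.3, 323.4]), (0.2, [177.8, 323.1])]
   blob [179.6 328.2] [322 176  14   8  54]
   blob [188.  322.2] [321 187   4   3   6]
side pred mark [181.3 356.6] pred tip for tilts [(0.08, [185.1, 351.6]), (0.11, [183.6, 351.4]), (0.14, [182.0, 351.1]), (0.17, [180.5, 350.8]), (0.2, [179.0, 350.4])]
   blob [182.  357.2] [351 174  13  14  66]
   blob [189.6 348.3] [345 188   7   5  23]
wrist pred mark [425.9 484.5] pred tip for tilts [(0.08, [405.2, 477.1]), (0.11, [410.0, 480.7]), (0.14, [414.7, 484.3]), (0.17, [419.4, 488.1]), (0.2, [424.2, 492.0])]
```

```bash
python3 -m creep '[{"xyz":[0,0,-0.004],"roll":0,"jaw":0},{"xyz":[0,0,-0.008],"roll":0,"jaw":0},{"xyz":[0,0,-0.011],"roll":0,"jaw":0},{"xyz":[0,0,-0.011],"roll":0,"jaw":0},{"xyz":[0,0,-0.011],"roll":0,"jaw":0}]'
python3 - <<'E'
from h import *
a=robot.camera("scene");b=robot.camera("side");w=robot.camera("wrist");print(robot.get_state()["eef_pos"],robot.get_state()["contact_force"])
save(a,"s3");save(b,"d3");save(w,"w3")
save(cv2.resize(np.hstack([a[160:200,220:270],b[140:180,245:295]]),None,fx=8,fy=8,interpolation=0),"c3")
E
python3 tip.py red 3
```

```text
time: 4.35
eef_pos: [0.5412, 0.0001, 0.0866]
orientation: [0.001, 0.188, 0.982, -0.001]
contact_force: [-2.2, -5.0, 7.3]
opening: 0.0005
[5.41161170e-01 6.47919055e-05 8.65750879e-02] [-2.97862275 -4.78598003  7.03565875]
scene pred mark [174.2 238. ] pred tip for tilts [(0.08, [180.8, 240.8]), (0.11, [179.3, 240.9]), (0.14, [177.8, 241.0]), (0.17, [176.3, 241.2]), (0.2, [174.9, 241.4])]
   blob [174.5 238.5] [231 171  16   9  70]
side pred mark [155.5 268.2] pred tip for tilts [(0.08, [163.1, 269.8]), (0.11, [161.7, 269.8]), (0.14, [160.4, 269.8]), (0.17, [159.0, 269.9]), (0.2, [157.7, 270.0])]
   blob [155.5 267.4] [259 152  18   8  79]
   blob [161.6 270.7] [270 160   3   5  10]
wrist pred mark [141.2 759.4] pred tip for tilts [(0.08, [143.1, 713.5]), (0.11, [144.6, 721.5]), (0.14, [146.2, 729.5]), (0.17, [148.0, 737.4]), (0.2, [149.9, 745.2])]
```

View pics/c3.png

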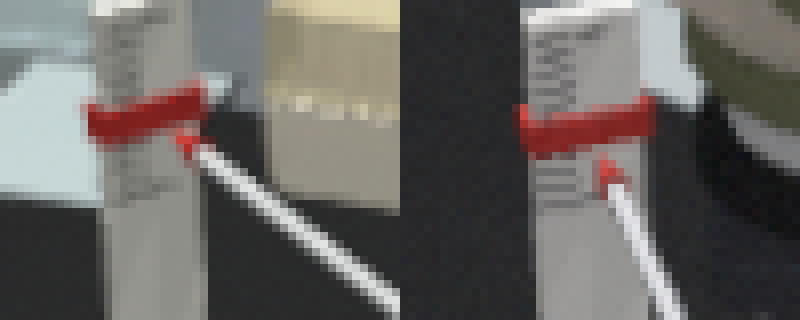

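The tip is at about row 177 in the scene view and 160 in the side view, roughly 6 mm below the rider's middle. The image and force readings agree on a tilt of about 0.13 rad. I'll press a little further and follow the cap's outward drift.

```bash
python3 -m creep '[{"xyz":[0,-0.002,-0.003],"roll":0,"jaw":0},{"xyz":[0,-0.004,-0.007],"roll":0,"jaw":0},{"xyz":[0,-0.004,-0.007],"roll":0,"jaw":0},{"xyz":[0,-0.004,-0.007],"roll":0,"jaw":0}]'
python3 - <<'E'
from h import *
a=robot.camera("scene");b=robot.camera("side");print(robot.get_state()["eef_pos"],robot.get_state()["contact_force"])
save(a,"s4");save(b,"d4");save(b,"w4")
save(cv2.resize(np.hstack([a[160:200,220:270],b[140:180,245:295]]),None,fx=8,fy=8,interpolation=0),"c4")
E
python3 tip.py red 4|grep -v pred
```

```text
time: 5.0
eef_pos: [0.5411, -0.0007, 0.0823]
orientation: [0.001, 0.188, 0.982, 0.001]
contact_force: [-1.2, 4.1, 9.8]
opening: 0.0003
[ 0.54106715 -0.00070623  0.08235503] [-2.38987717  3.75462794  9.23164573]
   blob [174.3 238.4] [231 171  16   7  66]
   blob [155.9 267.7] [259 152  18  11  92]
```

View pics/c4.png

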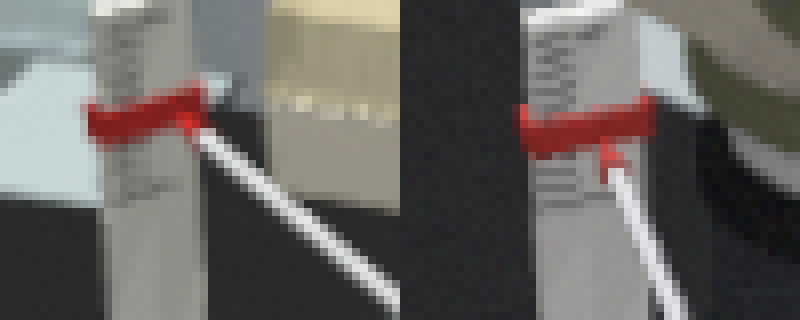

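The tip now overlaps the rider in both views: scene about (175,243), side about row 158–159. I estimate a tilt of 0.172 against a target of 0.178, so I'll hold here, with a check at the end that blue is at rest.

```bash
python3 tip.py blue 4|grep -v pred; python3 -m creep '[{"xyz":[0,0,0],"roll":0,"jaw":0},{"xyz":[0,0,0],"roll":0,"jaw":0},{"xyz":[0,0,0],"roll":0,"jaw":0},{"xyz":[0,0,0],"roll":0,"jaw":0},{"xyz":[0,0,0],"roll":0,"jaw":0},{"xyz":[0,0,0],"roll":0,"jaw":0},{"xyz":[0,0,0],"roll":0,"jaw":0},{"xyz":[0,0,0],"roll":0,"jaw":0},{"xyz":[0,0,0],"roll":0,"jaw":0}]'
```

```text
blob [180.1 333.9] [332 179   4   3   7]
   blob [182.  357.2] [351 174  13  14  66]
   blob [190.4 348.4] [346 189   6   5  19]
time: 6.22
eef_pos: [0.5411, -0.0007, 0.0824]
orientation: [0.001, 0.188, 0.982, 0.001]
contact_force: [-1.3, 4.1, 8.4]
opening: 0.0004
```

```bash
python3 -m creep '[{"xyz":[0,0.002,0.008],"roll":0,"jaw":0},{"xyz":[0,0.004,0.02],"roll":0,"jaw":0},{"xyz":[0,0.004,0.05],"roll":0,"jaw":0},{"xyz":[0,0.004,0.1],"roll":0,"jaw":0},{"xyz":[0,0.004,0.1],"roll":0,"jaw":0},{"xyz":[0,0.004,0.1],"roll":0,"jaw":0},{"xyz":[-0.07,0.08,0.1],"roll":0,"jaw":0},{"xyz":[-0.141,0.162,0.1],"roll":0,"jaw":0},{"xyz":[-0.141,0.162,0.1],"roll":0,"jaw":0},{"xyz":[-0.141,0.162,0.1],"roll":0,"jaw":0}]'
python3 - <<'E'
from h import *
a=robot.camera("scene");b=robot.camera("side");w=robot.camera("wrist");print(robot.get_state()["eef_pos"],robot.get_state()["contact_force"])
save(a,"s5");save(b,"d5");save(w,"w5")
save(np.vstack([cv2.resize(np.hstack([a[150:230,220:340],b[140:220,245:365]]),None,fx=3.3,fy=3.3,interpolation=0),w[100:420,:][:330,:]if 0 else np.zeros((1,792,3),np.uint8)]),"c5")
E
python3 tip.py red 5|grep -v pred;python3 tip.py blue 5|grep -v pred
```

```text
time: 7.48
eef_pos: [0.4563, 0.0957, 0.1408]
orientation: [-0.0, 0.188, 0.982, -0.0]
contact_force: [0.4, -0.3, -0.1]
opening: 0.0001
[0.45679126 0.09499577 0.14079721] [-0.49768413  0.08469914 -0.2500329 ]
   blob [155.5 267.4] [259 152  18   8  81]
   blob [167.8 270.4] [270 167   2   3   5]
   blob [291.1 512.4] [504 274  23  39 538]
   blob [290.6 471.6] [462 287  21  12 132]
   blob [179.6 328.2] [322 176  14   8  54]
   blob [188.  322.2] [321 187   4   3   6]
   blob [182.  357.2] [351 174  13  14  66]
   blob [189.5 348.3] [345 188   7   5  22]
```

View pics/c5.png

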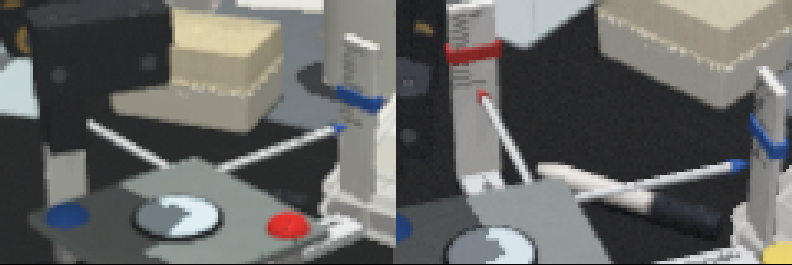

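Both pointers are back at rest. Blue tip and rider are visible in both views: scene tip (188,322) and rider (180,328), side tip (190,348) and rider (182,357). Now I'll press blue, short of the mark first.

```bash
python3 -m creep '[{"xyz":[0,0.002,-0.04],"roll":0,"jaw":0},{"xyz":[0,0.002,-0.058],"roll":0,"jaw":0},{"xyz":[0,0.002,-0.067],"roll":0,"jaw":0},{"xyz":[0,0.002,-0.074],"roll":0,"jaw":0},{"xyz":[-0.001,0.002,-0.08],"roll":0,"jaw":0},{"xyz":[-0.002,0.002,-0.086],"roll":0,"jaw":0},{"xyz":[-0.002,0.002,-0.086],"roll":0,"jaw":0},{"xyz":[-0.002,0.002,-0.086],"roll":0,"jaw":0}]'
python3 - <<'E'
from h import *
a=robot.camera("scene");b=robot.camera("side");print(robot.get_state()["eef_pos"],robot.get_state()["contact_force"])
save(a,"s6");save(b,"d6");save(b,"w6")
save(cv2.resize(np.hstack([a[160:200,300:350],b[165:205,325:375]]),None,fx=8,fy=8,interpolation=0),"c6")
E
python3 tip.py red 6|grep -v pred;python3 tip.py blue 6|grep -v pred
```

```text
time: 8.62
eef_pos: [0.4548, 0.097, 0.0901]
orientation: [0.0, 0.188, 0.982, -0.0]
contact_force: [-3.7, -0.2, 7.0]
opening: 0.0005
[0.45478642 0.0969704  0.09008938] [-4.12484696 -0.53603175  5.8016247 ]
   blob [155.5 268.2] [260 152  17   8  72]
   blob [168.1 269.6] [269 167   3   4   7]
   blob [180.  327.2] [320 176  16   9  64]
   blob [182.  357.2] [351 174  13  14  67]
   blob [183.6 347.9] [345 182   7   5  24]
```

View pics/c6.png

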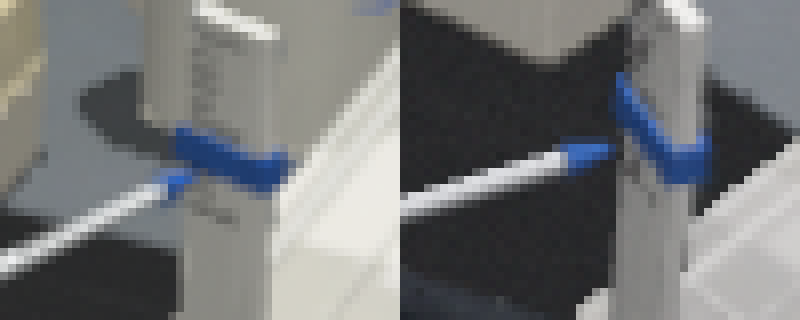

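The blue tip sits just below its rider (scene about row 183, side 183.6), with an estimated tilt of 0.11 against a target of 0.13. I'll go about 2 mm further.

```bash
python3 -m creep '[{"xyz":[-0.001,0,-0.002],"roll":0,"jaw":0},{"xyz":[-0.002,0,-0.004],"roll":0,"jaw":0},{"xyz":[-0.002,0,-0.004],"roll":0,"jaw":0},{"xyz":[-0.002,0,-0.004],"roll":0,"jaw":0}]'
python3 - <<'E'
from h import *
a=robot.camera("scene");b=robot.camera("side");print(robot.get_state()["eef_pos"],robot.get_state()["contact_force"])
save(a,"s7");save(b,"d7");save(b,"w7")
save(cv2.resize(np.hstack([a[160:200,300:350],b[165:205,325:375]]),None,fx=8,fy=8,interpolation=0),"c7")
E
python3 tip.py red 7|grep -v pred;python3 tip.py blue 7|grep -v pred
```

```text
time: 9.22
eef_pos: [0.4544, 0.0969, 0.088]
orientation: [0.001, 0.188, 0.982, 0.0]
contact_force: [-1.2, -0.9, 6.5]
opening: 0.0004
[0.45444337 0.09691792 0.08799301] [-2.07546117 -1.84515025  6.95359386]
   blob [155.5 267.7] [260 152  17   8  78]
   blob [168.1 269.6] [269 167   3   4   7]
   blob [179.9 327. ] [320 176  16   8  65]
   blob [182.  357.2] [351 174  13  14  66]
   blob [182.5 347.5] [345 181   6   5  22]
```

View pics/c7.png

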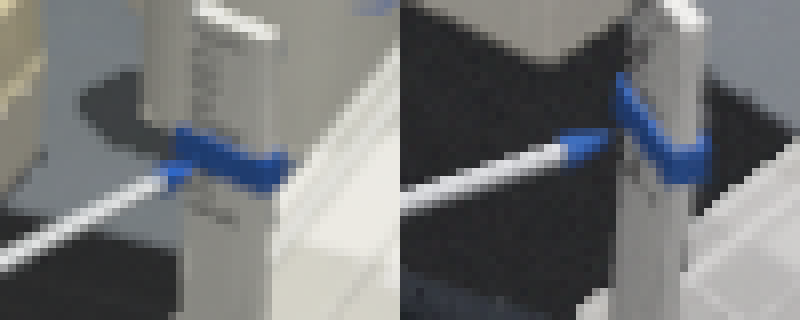

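The tip is at the rider in both views: side 182.5 (target 182.6), scene about 182, force 7 N for roughly 0.13 rad. I'll hold, then release.

```bash
python3 -m creep '[{"xyz":[0,0,0],"roll":0,"jaw":0},{"xyz":[0,0,0],"roll":0,"jaw":0},{"xyz":[0,0,0],"roll":0,"jaw":0},{"xyz":[0,0,0],"roll":0,"jaw":0},{"xyz":[0,0,0],"roll":0,"jaw":0},{"xyz":[0,0,0],"roll":0,"jaw":0},{"xyz":[0,0,0],"roll":0,"jaw":0},{"xyz":[0,0,0],"roll":0,"jaw":0},{"xyz":[0,0,0],"roll":0,"jaw":0}]'
python3 -c "
from h import *
save(robot.camera('side'),'d8')
im=cv2.imread('pics/d8.png')[...,::-1].copy();print(blob(im,(182,347),'blue',4))"
python3 -m creep '[{"xyz":[0.002,0,0.007],"roll":0,"jaw":0},{"xyz":[0.004,0,0.02],"roll":0,"jaw":0},{"xyz":[0.004,0,0.06],"roll":0,"jaw":0},{"xyz":[0.004,0,0.12],"roll":0,"jaw":0},{"xyz":[0.004,0,0.2],"roll":0,"jaw":0},{"xyz":[0.004,0,0.2],"roll":0,"jaw":0},{"xyz":[0.004,0,0.2],"roll":0,"jaw":0},{"xyz":[0.004,0,0.2],"roll":0,"jaw":0}]'
python3 - <<'E'
from h import *
a=robot.camera("scene");b=robot.camera("side");save(a,"s9");save(b,"d9");save(b,"w9")
E
python3 tip.py red 9|grep -v pred;python3 tip.py blue 9|grep -v pred
```

```text
time: 10.45
eef_pos: [0.4544, 0.0969, 0.088]
orientation: [0.001, 0.188, 0.982, 0.0]
contact_force: [-0.7, 0.7, 6.6]
opening: 0.0003
(array([182.5       , 347.45454545]), array([345, 181,   6,   5,  22], dtype=int32))
time: 11.5
eef_pos: [0.4556, 0.097, 0.206]
orientation: [-0.001, 0.188, 0.982, -0.0]
contact_force: [0.0, -0.1, -0.1]
opening: 0.0005
   blob [174.2 237.9] [231 171  15   7  62]
   blob [184.5 242.5] [242 184   2   2   4]
   blob [155.6 267.4] [259 152  18   8  84]
   blob [167.8 270.4] [270 167   2   3   5]
   blob [268.1 451. ] [398 223 120  65 507]
   blob [179.6 328.2] [322 176  14   8  54]
   blob [188.  322.2] [321 187   4   3   6]
   blob [182.  357.2] [351 174  13  14  66]
   blob [189.5 348.3] [345 188   7   5  22]
```

View pics/d9.png

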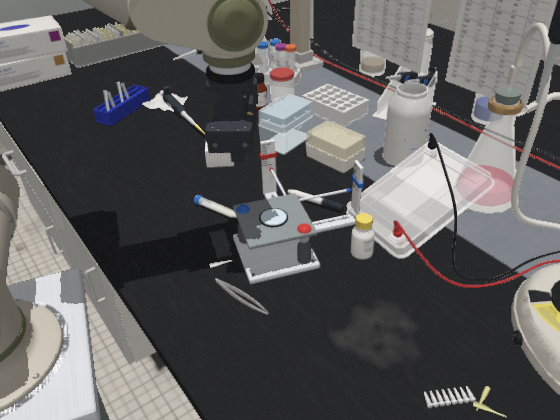

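The arm is clear. Pointers and riders are at their starting pixels, and the loose things haven't moved.

```bash
python3 -c "
from plant import robot
print(robot.hand_in())"
```

```text
the job is handed in; nothing more can be done
None
```

I pressed the red corner and then the blue corner with the closed fingertips, each until its pointer stood at its rider. I held each for just over a second, let it come back up, raised the arm clear and handed the job in. No verdict was reported.

| Corner | Estimated tilt | Target tilt | Press force |
|---|---|---|---|
| Red | about 0.172 rad | about 0.178 rad | 8–9 N |
| Blue | about 0.13 rad | about 0.13 rad | about 7 N |

- **Last checks:** both pointer tips and both riders are back at their starting pixels to within 0.1 px, the loose things look unmoved, and the wrist reads about 0 N.
- **Disagreements while pressing:** the tilt worked out from the fingertip's height came out about 0.04 rad higher than the pictures for red. I went by the pictures, which the spring force also supported. For blue, the two cameras differed by about 0.02 rad (roughly 2.5 mm at the pointer tip), and I aimed for the middle.

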